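# Untag the computer and hold its service cover open

## Robot

A 7-joint arm with a two-finger parallel gripper is mounted at the origin on the work surface. World frame = base frame: x ahead of the robot, y to its left, z up, the work surface at z = 0. Lengths are in m, angles in rad, forces in N, time in s.
With the tool pointing down it reaches from about 0.425 to 0.925 m from the base axis. Payload 6.8 kg.
Tool frame: the origin (TCP) lies midway between the tips of the shut fingers; the grasp point (between the pads) lies 19 mm behind it (bot.pinch_z is the distance from the TCP to the grasp point, in m); z points along the fingers, y is the line along which they close (so a half turn about z gives the same grasp; the last joint's range is limited). The gripper opens to 85 mm and grips with 20 to 120 N. Pads are 22 mm wide; open, the fingers measure 114 mm over their backs; the gripper's body (76 mm by 85 mm) begins 54 mm behind the grasp point. The pads swing forward as they close: fully open they stand 13 mm farther back than shut.
Start: joints at [-1.356, 0.477, 0.022, 1.555, -0.011, 1.109, -0.083], TCP at [0.214, 0.64, 0.231] pointing down, gripper open.
Joint ranges: [-2.96, 2.96], [-0.34, 2.1], [-1.41, 1.46], [0.24, 2.44], [-1.37, 4.51], [0.17, 1.92], [-2.96, 2.96]. Speed limits (rad/s): [2.39, 2.39, 3.14, 3.14, 3.14, 3.14, 3.14].

## Interface

Orientations are given as a unit quaternion [w, x, y, z].
In Python, from station import bot, imaging gives the robot as it stands. The module is installed in compiled form; this text tells all that it offers.
- The arm moves only by the tool carry_out, never from a script. Its argument "targets" is a list of rows, each a list of 5 numbers: the shift along the tool's x, y, z in cm, then the turn about the tool's z in degrees, then the opening, from -1 (shut) to 1 (fully open). In form: [[x, y, z, yaw, gripper], ...]. A call has 1 to 12 rows; each row shifts and turns the commanded pose from where the row before left it, along the tool's axes as they then stand; what a row does not reach is not made up. A row lasts 1/10 s, in which the tool goes at most 50 mm and 8.59 degrees, less where a joint would pass 70% of its speed; a pose out of reach is approached as far as the arm can. A call is refused whole if a number of a shift passes 5 or a number of a turn 8.59, either way. A call with a gripper value outside its range is refused whole. The fingers move at their own pace and stop on an object; "force" is the grip in N (left out, the last holds). Time passes only in rows, so rows that do not move let the fingers close. It gives the time, the measured TCP pose, the force, the opening and the grip force at its end, in the units of the state.
- bot.get_obs(): the state, without advancing time (a new reading comes with each control period).
- imaging.read_camera(name): name is "scene" or "top" or "wrist"; returns the picture (420x560x3 uint8, red, green, blue); there is no depth.
- imaging.calibration(name): a dict with "fx", "fy", "cx", "cy" (pixels), "extrinsics" (4x4, takes a point from world to camera coordinates). Camera axes: x right, y up, looking along -z (the intrinsics and any distortion apply to the point x, -y, -z); pixel columns grow to the right and rows downward; lengths in m; the calibration is good to about 2 mm. A picture is of the moment at which its call begins: read the wrist's pose just before it. calibration takes no time and is no camera call; for the wrist camera it gives the pose at the moment of the call.
- bot.hand_in(): hands the job in; it is judged then, once.
The state is a dict: "t": time; "q": joint angles; "joint_vel": joint speeds; "joint_torque": joint torques, N m; "eef_pos": TCP position; "tool_rot": TCP orientation; "contact_force": force on the tool from outside, world axes, zero at the start; "torque": the same for the moment, N m; "gripper_width": opening from 0.0 (shut) to 1.0 (fully open); "grasp_force": force on a finger pad.
Only numpy, scipy, OpenCV 4.12 (cv2) and the standard library are available. Lean on these libraries where they do the work, as an engineer would, in place of code of your own. Each camera call takes 0.05 s, during which the arm holds its last target. There are 200 camera calls.

## Task

Lift the red tag off the hook on the side of the desktop computer, lower it into the blue bin and let it go there. Only after that, take the computer's hinged cover by its black handle, raise it to 40 degrees from closed and keep holding it there by the handle: the cover would fall shut by itself, so the program finishes while still holding it. Leave the pen pot, the mouse and the screwdriver where they are.

Things in the scene. Friction and masses are not known exactly. Their poses are not given: they have to be found in the camera images.
- computer: Grey desktop computer case, 300 (x) by 280 (y) by 100 mm high, fixed to the bench. Origin: centre of its underside; z up; its +x side (black bezel) looks away from the robot. Its top is fixed from x = -150 to -60 mm; from -60 to 150 mm it is the hinged cover.
- hook_tip (a point): Top of the upturned end of the flat steel hook (bar 12 mm wide, 6 mm thick) on the computer's +y side, at (20, 204, 108) mm in its frame. The hook's level part runs along y from the case wall (y = 140) to y = 201 mm, its top 93 mm above the bench; then it turns up by 15 mm.
- cover_angle (a joint): Opening angle of the aluminium cover (rad): 0 closed (level), up to 1.4; 40 degrees = 0.698. Cover 0.35 to 0.6 kg with handle; no spring, almost no friction: it falls shut when let go. Its edge at the bezel, far from the robot, rises and comes back towards the robot.
- cover: The hinged aluminium cover with its black handle, 210 by 280 by 6 mm. Origin and axes as for cover_hinge.
- cover_hinge (a point): Middle of the hinge line of the cover, at the cover's underside, at (-60, 0, 100.5) mm in the computer's frame. The hinge line runs along the computer's y. The point turns with the cover: its x axis points from the hinge to the free edge, z out of the cover's top.
- handle (a point): Black handle on the cover: round bar 10 mm thick, 110 mm long along the computer's y, a leg at each end, 33 mm free gap under the bar. Origin: centre of the bar, at (180, 0, 44) mm in the frame of cover_hinge: 144.5 mm above the bench when closed. It turns with the cover, and can turn between fingers that pinch it across.
- tag: Loose red rigid plastic tag hanging upright on the hook: 44 mm wide (x), 8 thick (y), 95 tall (z), 30 to 60 g. Origin: centre of its lower edge, at first 12 mm above the bench, z up, x near the computer's x. The hook passes through its opening, 24 mm wide, z = 45 to 81 mm, and carries its top. To take off: raise 17 to 28 mm, then move 50 mm along the computer's +y.
- tag_middle (a point): Middle of the tag, at (0, 0, 47.5) mm in its frame.
- bin: Blue open bin, fixed to the bench, outer 180 by 180 by 45 mm, walls and floor 4 mm thick. Origin: centre of its underside. It stands to the left or the right of the computer.
- pot: Bystander: dark steel pen pot with pens, 80 mm across, pot 90 mm and pens 145 mm high. Origin: centre of its underside. It stands on the side of the computer where the bin is not.
- mouse: Bystander: black computer mouse 100 by 58 by 31 mm. Origin: centre of its underside.
- screwdriver: Bystander: screwdriver with yellow handle, 160 mm long, lying on the bench. Origin: near its middle, on the bench.
Mind the look-alikes: they are no part of the job. What is meant by the tag is not orange or purple, and is the smaller of those in its own colour.

How it is judged:
By the outcome, as a careful person would: the job done as asked, in the order asked, and still so for the second after the job is handed in, while the arm keeps its last pose, push and grip.
It also fails if it takes over 64 s, if anything falls off the work surface, if the arm or the gripper's body presses on something with over 40 N, if the wrist force passes 120 N, or if a joint passes its speed limit or range.

## Working session

There is one attempt and no reset: what is moved stays moved. The work goes in short steps, Python scripts to look and compute and a tool call to move; the robot and the scene stay as the last step left them, time stands still between calls to the robot, and variables do not carry over. Pictures are saved under pics/ and viewed, at most 10 in all, crops included, and the job is handed in when it is done.

Besides the shell and the picture viewer there is one more tool, called after ">>>" in YAML: its name, and indented under it one key for each argument. carry_out: Moves the arm, as the interface text tells. Its arguments: {"type":"object","properties":{"targets":{"type":"array"},"force":{"type":"number"}},"required":["targets"]}

```bash
mkdir -p pics; cat > h.py <<'E'
import numpy as np, cv2
from station import bot, imaging
def cam(n):
    c=imaging.calibration(n); return c
def ray(c,u,v):
    E=np.array(c["extrinsics"]);R=E[:3,:3];t=E[:3,3]
    d=np.array([(u-c["cx"])/c["fx"],-(v-c["cy"])/c["fy"],-1.])
    return -R.T@t, R.T@d
def onz(c,u,v,z):
    o,d=ray(c,u,v); return o+d*(z-o[2])/d[2]
def proj(c,p):
    E=np.array(c["extrinsics"]);q=E[:3,:3]@np.array(p)+E[:3,3]
    return c["cx"]+c["fx"]*q[0]/-q[2], c["cy"]+c["fy"]*-q[1]/-q[2]
def save(n,img): cv2.imwrite("pics/"+n,img[:,:,::-1])
E
python3 - <<'E'
from h import *
for n in("scene","top"):
    c=cam(n); print(n,{k:np.round(v,3).tolist() for k,v in c.items()}); save(n+"0.png",imaging.read_camera(n))
print(bot.get_obs(), bot.pinch_z)
E
```

```text
scene {'fx': 394.126, 'fy': 394.126, 'cx': 279.03, 'cy': 213.929, 'extrinsics': [[-0.731, 0.682, -0.021, 0.48], [-0.393, -0.396, 0.83, 0.141], [0.558, 0.615, 0.557, -1.41], [0.0, 0.0, 0.0, 1.0]]}
top {'fx': 434.275, 'fy': 434.275, 'cx': 275.547, 'cy': 202.885, 'extrinsics': [[-0.021, -1.0, -0.005, 0.017], [0.975, -0.021, 0.223, -0.646], [-0.223, -0.001, 0.975, -1.115], [0.0, 0.0, 0.0, 1.0]]}
{'t': 0.1, 'q': array([-1.35605916,  0.47770423,  0.02231166,  1.55636579, -0.01153276,
        1.10927959, -0.08307831]), 'joint_vel': array([-5.03179226e-04, -2.02132349e-03,  1.52467132e-04, -1.59779034e-03,
       -1.17168804e-04, -9.76799623e-04,  8.14399963e-05]), 'joint_torque': array([ 3.93156050e-03, -5.97762823e+01,  1.61318455e+00, -2.81956923e+01,
        1.28337799e-02,  5.02422190e-03, -1.18548405e-05]), 'eef_pos': array([0.21396252, 0.63962557, 0.2304256 ]), 'tool_rot': array([-9.40449373e-05,  1.60691561e-01,  9.87004335e-01, -8.09653831e-04]), 'contact_force': array([ 0.15304582, -0.51919507, -0.56994497]), 'torque': array([ 0.05474024, -0.01564481, -0.02573789]), 'grasp_force': 0.0, 'gripper_width': 1.0020206433474401} 0.0187
```

View pics/scene0.png

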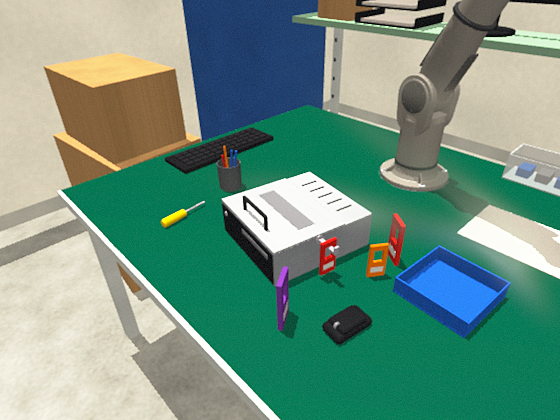

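View pics/top0.png

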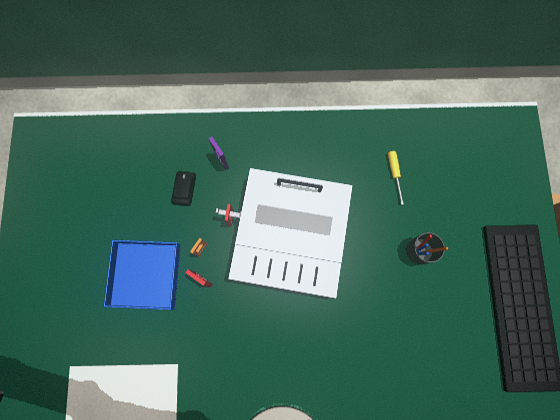

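The top view shows the computer turned about -9°, with its hook at (228,213), the bin at (142,275) and the pot at (428,248). Things that could be taken for the tag, with scene and top pixels:
- Red tag on the hook: (328,255) / (228,213)
- Larger red tag, standing: (397,238) / (197,278)
- Orange: (377,260)
- Purple: (283,297)

I choose the smaller red one on the hook. Next I measure and check it in a crop.

```bash
python3 - <<'E'
from h import *
t=imaging.read_camera("top"); s=imaging.read_camera("scene"); ct=cam("top"); cs=cam("scene")
save("crop.png",cv2.resize(s[200:340,260:440],None,fx=4,fy=4,interpolation=cv2.INTER_CUBIC))
def big(m,n=1):
    k,_=cv2.findContours(m.astype(np.uint8),cv2.RETR_EXTERNAL,cv2.CHAIN_APPROX_NONE)
    return sorted(k,key=cv2.contourArea,reverse=True)[:n]
def rect(cnt,z):
    P=np.array([onz(ct,u,v,z)[:2] for u,v in cnt[:,0,:]],np.float32)
    (c,wh,a)=cv2.minAreaRect(P); return np.round(c,4),np.round(wh,4),round(a,2)
ti=t.astype(int);R,G,B=ti[...,0],ti[...,1],ti[...,2]
w=(ti.min(2)>95)&(ti.max(2)-ti.min(2)<45); w[:150]=0;w[310:]=0;w[:,:224]=0;w[:,:][:,365:]=0
w=cv2.morphologyEx(w.astype(np.uint8),cv2.MORPH_OPEN,np.ones((9,9)))
c=big(w)[0]; print("case",rect(c,.1035),cv2.contourArea(c), cv2.boxPoints(cv2.minAreaRect(c)).round(1).tolist())
b=(B>120)&(B>R+60)&(B>G+40); c=big(b)[0]; print("bin",rect(c,.045))
r=(R>130)&(G<80)&(B<80)
for c in big(r,3): print("red",rect(c,.107),cv2.boundingRect(c))
k=(ti.max(2)<70); k[:170]=0;k[196:]=0;k[:,:265]=0;k[:,335:]=0
for c in big(k,2): print("handle",rect(c,.147),cv2.boundingRect(c))
si=s.astype(int);R,G,B=si[...,0],si[...,1],si[...,2]
for c in big((R>130)&(G<80)&(B<80),4): print("sred",cv2.boundingRect(c),cv2.contourArea(c))
E
```

```text
case (array([ 0.5638, -0.0358]), array([0.283 , 0.3035]), 78.78) 11563.0 [[227.8000030517578, 280.1000061035156], [246.6999969482422, 166.89999389648438], [354.5, 184.89999389648438], [335.6000061035156, 298.1000061035156]]
bin (array([0.4642, 0.3722]), array([0.1796, 0.1812]), 86.44)
red (array([0.453 , 0.2076]), array([0.0541, 0.005 ]), 54.69) (188, 270, 18, 13)
red (array([ 0.5422, -0.3988]), array([0.0026, 0.0079]), 84.29) (430, 234, 2, 4)
red (array([0.6001, 0.1249]), array([0.0054, 0.0026]), 0.15) (229, 217, 2, 3)
handle (array([ 0.683 , -0.0099]), array([0.0104, 0.008 ]), 88.73) (278, 181, 5, 4)
handle (array([ 0.6645, -0.1128]), array([0.0041, 0.0139]), 52.0) (318, 186, 4, 6)
sred (319, 237, 18, 38) 359.5
sred (387, 223, 18, 43) 351.5
sred (221, 152, 6, 16) 14.5
sred (382, 250, 2, 11) 2.0
```

View pics/crop.png

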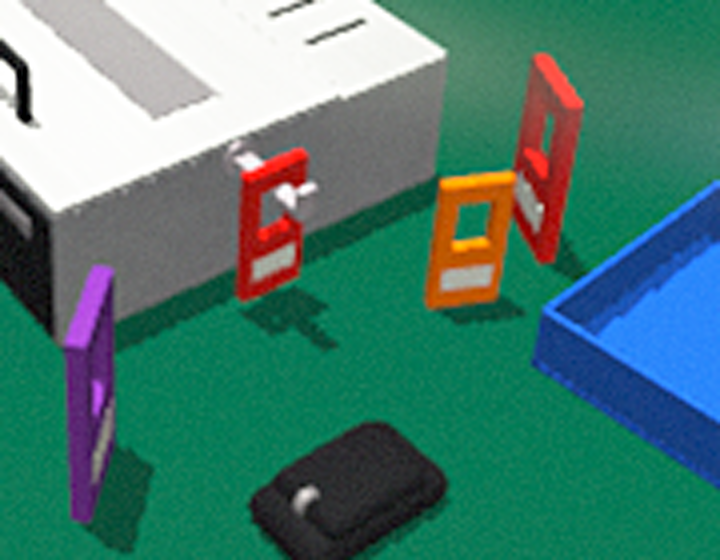

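The crop confirms it: the red tag on the hook is at crop (272,225), which is scene (328,256). The taller red one stands loose on the bench. I turn the tool so that its y lies along the computer's x.

>>> carry_out:
  targets:
    - [0, 0, 0, 8.2, 1]
    - [0, 0, 0, 8.2, 1]
    - [0, 0, 0, 8.2, 1]
    - [0, 0, 0, 8.2, 1]
    - [0, 0, 0, 8.2, 1]
    - [0, 0, 0, 8.2, 1]
    - [0, 0, 0, 8.2, 1]
    - [0, 0, 0, 8.2, 1]
    - [0, 0, 0, 8.2, 1]
    - [0, 0, 0, 8.2, 1]

```text
t: 1.2
eef_pos: [0.2139, 0.64, 0.2311]
tool_rot: [0.0, 0.771, 0.637, -0.0]
contact_force: [-0.4, -0.4, 0.7]
gripper_width: 0.998
grasp_force: 0.0
```

```bash
cat >> h.py <<'E'
from scipy.spatial.transform import Rotation as Rn
def tool():
    o=bot.get_obs(); q=o["tool_rot"]; R=Rn.from_quat([q[1],q[2],q[3],q[0]]).as_matrix()
    return o,np.array(o["eef_pos"]),R
def go(p,ang=None):
    o,e,R=tool(); d=R.T@(np.array(p)-e)*100
    a=np.degrees(np.arctan2(R[1,1],R[0,1]))
    print("eef",e.round(4),"yang",a.round(2),"tooly tilt",R[2,2].round(4),"shift cm",d.round(2), "turn",None if ang is None else round(a-ang,2),"F",o["contact_force"].round(1),"t",o["t"],"w",round(o["gripper_width"],3),"g",o["grasp_force"])
E
python3 - <<'E'
from h import *
ct=cam("top");cs=cam("scene");t=imaging.read_camera("top").astype(int)
# case edges: straight-line fits of brightness boundary along left/right/bottom/top edges
g=cv2.cvtColor(t.astype(np.uint8),cv2.COLOR_RGB2GRAY).astype(float)
r=t[...,0].astype(float)
def edge(pts):
    pts=np.array(pts,np.float32);  return pts
L=[];Rr=[];T=[];Bm=[]
for v in list(range(222,272,2))+list(range(180,203,2)):
    row=r[v]; u0=int(229+(279-v)*21/110); seg=np.diff(row[u0-10:u0+10]); L.append((u0-10+seg.argmax()+.5,v))
for v in range(195,290,2):
    u0=int(336+(297-v)*16/113); seg=-np.diff(row:=r[v][u0-10:u0+10]); Rr.append((u0-10+seg.argmax()+.5,v))
for u in range(238,330,2):
    v0=int(279+(u-229)*18/107); seg=-np.diff(r[v0-8:v0+9,u]); Bm.append((u,v0-8+seg.argmax()+.5))
for n,P in(("L",L),("R",Rr),("B",Bm)):
    W=np.array([onz(ct,u,v,.1035)[:2] for u,v in P],np.float32)
    l=cv2.fitLine(W,cv2.DIST_HUBER,0,.01,.01).ravel(); print(n,np.degrees(np.arctan2(l[1],l[0])).round(2),l[2:].round(4))
m=(t[...,0]>100)&(t[...,0]>1.8*t[...,1])&(t[...,0]>1.8*t[...,2])
m[:,:215]=0;m[:,245:]=0;m[:195]=0;m[235:]=0
v,u=np.nonzero(m);print(list(zip(u,v,t[v,u].tolist()))[:40]); 
for z in(.107,.1): print("tag",onz(ct,u.mean(),v.mean(),z))
s=t[205:220,210:245]
for v in range(206,220,2): print(v,[tuple(x) for x in t[v,214:246:3]])
go([.61,.14,.23],-10.5)
E
```

```text
L -11.03 [0.5742 0.1036]
R -11.3 [ 0.4969 -0.1664]
B 78.87 [0.4181 0.0059]
[(np.int64(228), np.int64(204), [197, 93, 88]), (np.int64(229), np.int64(204), [204, 95, 91]), (np.int64(227), np.int64(205), [179, 90, 86]), (np.int64(228), np.int64(205), [234, 93, 91]), (np.int64(229), np.int64(205), [236, 92, 89]), (np.int64(227), np.int64(206), [217, 91, 87]), (np.int64(228), np.int64(206), [228, 92, 90]), (np.int64(229), np.int64(206), [234, 93, 92]), (np.int64(230), np.int64(206), [121, 65, 65]), (np.int64(227), np.int64(207), [234, 91, 91]), (np.int64(228), np.int64(207), [227, 90, 89]), (np.int64(229), np.int64(207), [213, 89, 86]), (np.int64(227), np.int64(208), [231, 92, 91]), (np.int64(228), np.int64(208), [228, 93, 89]), (np.int64(229), np.int64(208), [202, 83, 81]), (np.int64(227), np.int64(209), [229, 93, 89]), (np.int64(228), np.int64(209), [229, 95, 90]), (np.int64(229), np.int64(209), [180, 79, 79]), (np.int64(226), np.int64(210), [195, 100, 96]), (np.int64(227), np.int64(210), [227, 91, 89]), (np.int64(228), np.int64(210), [229, 92, 91]), (np.int64(229), np.int64(210), [143,
[... 3916 characters left out ...]
0), np.int64(244)), (np.int64(230), np.int64(237), np.int64(240))]
218 [(np.int64(52), np.int64(79), np.int64(72)), (np.int64(50), np.int64(79), np.int64(71)), (np.int64(52), np.int64(79), np.int64(70)), (np.int64(50), np.int64(79), np.int64(73)), (np.int64(232), np.int64(99), np.int64(96)), (np.int64(153), np.int64(73), np.int64(74)), (np.int64(85), np.int64(72), np.int64(72)), (np.int64(61), np.int64(107), np.int64(92)), (np.int64(56), np.int64(80), np.int64(75)), (np.int64(233), np.int64(239), np.int64(243)), (np.int64(230), np.int64(236), np.int64(241))]
eef [0.2138 0.6401 0.231 ] yang -11.2 tooly tilt -1.0 shift cm [-41.36  48.58   0.11] turn -0.7 F [-0.8  0.  -0.4] t 1.25 w 0.998 g 0.0
```

>>> carry_out:
  targets:
    - [-2.8, 3.2, 0, 0, 1]
    - [-2.8, 3.2, 0, 0, 1]
    - [-2.8, 3.2, 0, 0, 1]
    - [-2.8, 3.2, 0, 0, 1]
    - [-2.8, 3.2, 0, 0, 1]
    - [-2.8, 3.2, 0, 0, 1]
    - [-2.8, 3.2, 0, 0, 1]
    - [-2.8, 3.2, 0, 0, 1]
    - [-2.8, 3.2, 0, 0, 1]
    - [-2.8, 3.2, 0, 0, 1]
    - [-2.8, 3.2, 0, 0, 1]
    - [-2.8, 3.2, 0, 0, 1]

```text
t: 2.45
eef_pos: [0.5312, 0.2385, 0.2314]
tool_rot: [-0.0, 0.768, 0.641, 0.0]
contact_force: [-0.0, 1.7, -0.1]
gripper_width: 1.001
grasp_force: 0.0
```

>>> carry_out:
  targets:
    - [-2, 2.5, 0, 0, 1]
    - [-2, 2.5, 0, 0, 1]
    - [-1.5, 2.5, 0, 0, 1]
    - [0, 0, 0, 0, 1]
    - [0, 0, 0, 0, 1]
    - [0, 0, 0, 0, 1]

```text
t: 3.05
eef_pos: [0.5934, 0.1733, 0.231]
tool_rot: [-0.001, 0.768, 0.641, -0.0]
contact_force: [-0.3, 0.5, -0.1]
gripper_width: 1.0
grasp_force: 0.0
```

```bash
python3 - <<'E'
from h import *
go([.6145,.131,.23],-11.2)
c=cam("wrist"); im=imaging.read_camera("wrist"); save("w1.png",im)
print([ (n,np.round(proj(c,p),0)) for n,p in (("tagtop",(.6145,.131,.107)),("tip",(.6215,.1596,.108)),("handle",(.682,-.06,.1495)))])
E
```

```text
eef [0.5934 0.1733 0.231 ] yang -10.34 tooly tilt -1.0 shift cm [-3.79  2.84  0.09] turn 0.86 F [-0.3  0.5 -0.1] t 3.05 w 1.0 g 0.0
[('tagtop', array([311., 246.])), ('tip', array([315., 213.])), ('handle', array([427., 453.]))]
```

View pics/w1.png

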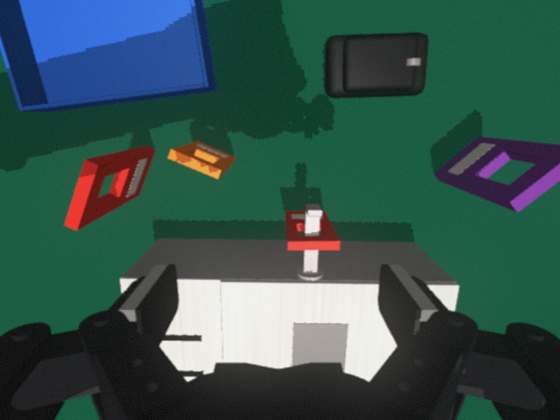

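The wrist view shows the tag's top edge at (313,245) and the hook tip at (314,211), both within 2 px of the prediction. I go over it and down.

>>> carry_out:
  targets:
    - [-2, 1.5, 0, 0.8, 1]
    - [-1.8, 1.5, 0, 0, 1]
    - [0, 0, 0, 0, 1]
    - [0, 0, 3, 0, 1]
    - [0, 0, 3, 0, 1]
    - [0, 0, 2, 0, 1]
    - [0, 0, 0, 0, 1]

```text
t: 3.8
eef_pos: [0.6136, 0.1308, 0.1483]
tool_rot: [-0.002, 0.772, 0.635, -0.003]
contact_force: [0.3, 0.0, -0.3]
gripper_width: 1.0
grasp_force: 0.0
```

```bash
python3 - <<'E'
from h import *
go([.6158,.1310,.058],-11.2)
E
```

```text
eef [0.6136 0.1308 0.1483] yang -11.14 tooly tilt -1.0 shift cm [0.09 0.26 9.03] turn 0.06 F [ 0.3  0.  -0.3] t 3.8 w 1.0 g 0.0
```

>>> carry_out:
  targets:
    - [0.1, 0.2, 2, 0, 1]
    - [0, 0, 2, 0, 1]
    - [0, 0, 2, 0, 1]
    - [0, 0, 2, 0, 1]
    - [0, 0, 1, 0, 1]
    - [0, 0, 0, 0, 1]
    - [0, 0, 0, 0, 0.5]
    - [0, 0, 0, 0, 0]
    - [0, 0, 0, 0, -0.2]
    - [0, 0, 0, 0, -0.5]
    - [0, 0, 0, 0, -1]
    - [0, 0, 0, 0, -1]
  force: 30

```text
t: 5.0
eef_pos: [0.6193, 0.13, 0.0623]
tool_rot: [0.0, 0.773, 0.634, 0.001]
contact_force: [-1.2, 0.3, 6.6]
gripper_width: 0.512
grasp_force: 33.9
```

>>> carry_out:
  targets:
    - [0, 0, 0, 0, -1]
    - [0, 0, 0, 0, -1]
    - [0, 0, 0, 0, -1]

```text
t: 5.3
eef_pos: [0.6193, 0.1299, 0.0623]
tool_rot: [0.0, 0.773, 0.634, 0.001]
contact_force: [-1.7, -1.0, 6.6]
gripper_width: 0.509
grasp_force: 33.9
```

```bash
python3 - <<'E'
from h import *
go([.6158,.1310,.058],-11.2)
E
```

```text
eef [0.6193 0.1299 0.0623] yang -11.3 tooly tilt -1.0 shift cm [ 0.04 -0.36  0.43] turn -0.1 F [-1.7 -1.   6.6] t 5.3 w 0.509 g 33.85761559009552
```

>>> carry_out:
  targets:
    - [0, 0, -0.6, 0, -1]
    - [0, 0, -0.6, 0, -1]
    - [0, 0, -0.6, 0, -1]
    - [0, 0, 0, 0, -1]
    - [0, 0, 0, 0, -1]

```text
t: 5.8
eef_pos: [0.6188, 0.1297, 0.0795]
tool_rot: [0.0, 0.773, 0.634, 0.0]
contact_force: [-0.0, -0.2, 0.3]
gripper_width: 0.509
grasp_force: 33.5
```

```bash
python3 - <<'E'
from h import *
go([.6158,.1310,.0843],-11.2)
c=cam("wrist"); im=imaging.read_camera("wrist"); s=imaging.read_camera("scene")
a=cv2.resize(im[150:330,160:440],(560,360)); b=cv2.resize(s[210:300,290:360],(280,360))[:, :240]
save("w2.png",np.hstack([a,b]))
E
```

```text
eef [0.6188 0.1297 0.0795] yang -11.3 tooly tilt -1.0 shift cm [ 0.07 -0.32 -0.48] turn -0.1 F [-0.  -0.2  0.3] t 5.8 w 0.509 g 33.51973235607147
```

View pics/w2.png

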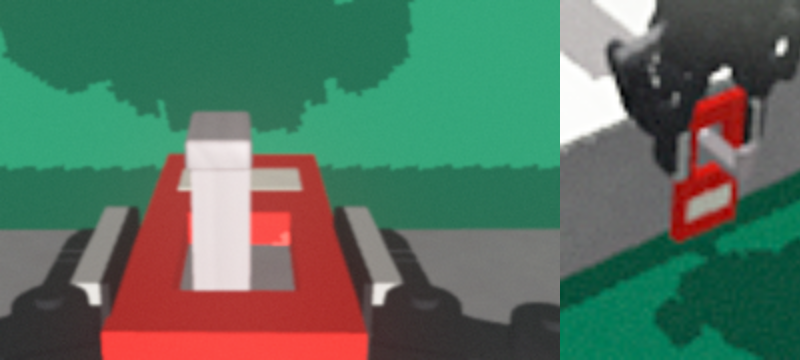

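The tag has been lifted about 17 mm. The hook shows at (220,220) in the opening, which spans 180–298, so the tag sits about 4 mm too far to +x. I correct that, raise 5 mm more and slide it off.

>>> carry_out:
  targets:
    - [0, -0.3, -0.25, 0, -1]
    - [0, 0, -0.25, 0, -1]
    - [0, 0, 0, 0, -1]
    - [1, 0, 0, 0, -1]
    - [1, 0, 0, 0, -1]
    - [1, 0, 0, 0, -1]
    - [1, 0, 0, 0, -1]
    - [1, 0, 0, 0, -1]
    - [1, 0, 0, 0, -1]
    - [1, 0, 0, 0, -1]
    - [0, 0, 0, 0, -1]

```text
t: 7.0
eef_pos: [0.6295, 0.2014, 0.0841]
tool_rot: [-0.0, 0.772, 0.635, 0.0]
contact_force: [-0.0, 0.6, -0.8]
gripper_width: 0.507
grasp_force: 33.6
```

>>> carry_out:
  targets:
    - [0, 0, -3, 0, -1]
    - [0, 0, -4, 0, -1]
    - [0, 0, -3, 0, -1]
    - [0, 0, 0, 0, -1]
    - [0, 0, 0, 0, -1]

```text
t: 7.5
eef_pos: [0.6297, 0.1985, 0.1849]
tool_rot: [0.0, 0.773, 0.634, 0.001]
contact_force: [-0.2, -0.6, -0.8]
gripper_width: 0.513
grasp_force: 33.6
```

```bash
python3 - <<'E'
from h import *
go([.4642,.3722,.185],-11.2)
E
```

```text
eef [0.6297 0.1985 0.1849] yang -11.33 tooly tilt -1.0 shift cm [ 13.78 -19.64  -0.02] turn -0.13 F [-0.2 -0.6 -0.8] t 7.5 w 0.513 g 33.6417219042778
```

>>> carry_out:
  targets:
    - [1.6, -2.2, 0, 0, -1]
    - [1.6, -2.2, 0, 0, -1]
    - [1.6, -2.2, 0, 0, -1]
    - [1.6, -2.2, 0, 0, -1]
    - [1.6, -2.2, 0, 0, -1]
    - [1.6, -2.2, 0, 0, -1]
    - [1.6, -2.2, 0, 0, -1]
    - [1.6, -2.2, 0, 0, -1]
    - [1, -2, 0, 0, -1]
    - [0, 0, 0, 0, -1]
    - [0, 0, 0, 0, -1]
    - [0, 0, 0, 0, -1]

```text
t: 8.7
eef_pos: [0.4649, 0.3712, 0.1837]
tool_rot: [0.0, 0.774, 0.633, -0.001]
contact_force: [-0.3, 0.1, -0.3]
gripper_width: 0.512
grasp_force: 33.6
```

```bash
python3 - <<'E'
from h import *
go([.4642,.3722,.059],-11.2)
im=imaging.read_camera("top"); save("t2.png",np.hstack([cv2.resize(im[220:340,80:240],(400,300)),cv2.resize(imaging.read_camera("scene")[190:370,320:560],(400,300))]))
E
```

```text
eef [0.4649 0.3712 0.1837] yang -11.39 tooly tilt -1.0 shift cm [ 0.1  -0.09 12.47] turn -0.19 F [-0.3  0.1 -0.3] t 8.7 w 0.512 g 33.633903712034225
```

View pics/t2.png

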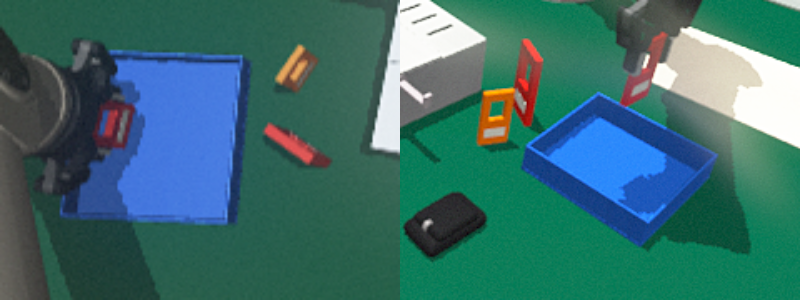

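The tag hangs over the bin. The top crop shows it at (115,125), which is parallax from its height. I lower and release.

>>> carry_out:
  targets:
    - [0, 0, 3, 0, -1]
    - [0, 0, 3, 0, -1]
    - [0, 0, 3, 0, -1]
    - [0, 0, 2, 0, -1]
    - [0, 0, 1.5, 0, -1]
    - [0, 0, 0, 0, -1]
    - [0, 0, 0, 0, -1]
    - [0, 0, 0, 0, 1]
    - [0, 0, 0, 0, 1]
    - [0, 0, 0, 0, 1]
    - [0, 0, 0, 0, 1]
    - [0, 0, 0, 0, 1]

```text
t: 10.0
eef_pos: [0.4643, 0.3728, 0.0595]
tool_rot: [-0.0, 0.773, 0.634, 0.0]
contact_force: [0.4, 0.0, -0.9]
gripper_width: 0.998
grasp_force: 0.0
```

>>> carry_out:
  targets:
    - [0, 0, 0, 0, 1]
    - [0, 0, -2, 0, 1]
    - [0, 0, -4, 0, 1]
    - [0, 0, -4, 0, 1]
    - [0, 0, -4, 0, 1]
    - [0, 0, -3, 0, 1]
    - [0, 0, 0, 0, 1]
    - [0, 0, 0, 0, 1]

```text
t: 10.8
eef_pos: [0.4643, 0.3728, 0.2298]
tool_rot: [-0.0, 0.773, 0.634, 0.001]
contact_force: [-0.1, -0.2, -1.4]
gripper_width: 1.004
grasp_force: 0.0
```

```bash
python3 - <<'E'
from h import *
o,e,R=tool()
# standoff: hinge frame from measured pose
a=np.radians(-11.15);X=np.array([np.cos(a),np.sin(a)]);Y=np.array([-np.sin(a),np.cos(a)]);C=.559*X+.0728*Y
h=C+.12*X; print("handle",h)
go([*h,.229],-11.15)
im=imaging.read_camera("top"); save("t3.png",np.hstack([cv2.resize(im[220:340,80:240],(400,300)),cv2.resize(imaging.read_camera("scene")[190:370,320:560],(400,300))]))
E
```

```text
handle [ 0.68026132 -0.05987797]
eef [0.4643 0.3728 0.2298] yang -11.29 tooly tilt -1.0 shift cm [-38.21  29.65   0.04] turn -0.14 F [-0.1 -0.2 -1.4] t 10.8 w 1.004 g 0.0
```

View pics/t3.png

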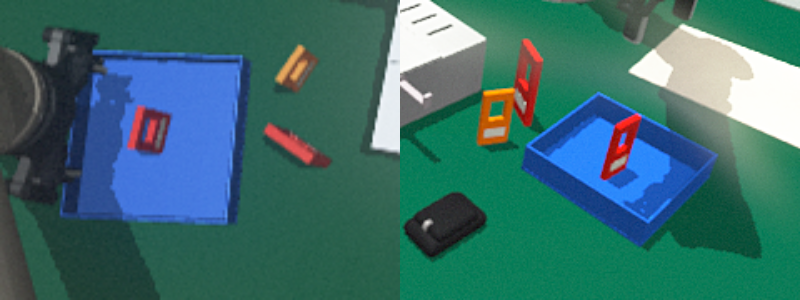

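The tag stands upright on the bin floor at (150,130) in the top crop, released. Now I go near the handle to look at it.

>>> carry_out:
  targets:
    - [-2.6, 2.5, 0, 0, 1]
    - [-2.6, 2.5, 0, 0, 1]
    - [-2.6, 2.5, 0, 0, 1]
    - [-2.6, 2.5, 0, 0, 1]
    - [-2.6, 2.5, 0, 0, 1]
    - [-2.6, 2.5, 0, 0, 1]
    - [-2.6, 2.5, 0, 0, 1]
    - [-2.6, 2.5, 0, 0, 1]
    - [-2.6, 2.5, 0, 0, 1]
    - [-2.6, 2.5, 0, 0, 1]
    - [-2.6, 2.5, 0, 0, 1]
    - [-2.6, 2.2, 0, 0, 1]

```text
t: 12.1
eef_pos: [0.6944, 0.0071, 0.2272]
tool_rot: [-0.001, 0.773, 0.634, -0.001]
contact_force: [0.3, 0.2, -0.4]
gripper_width: 1.001
grasp_force: 0.0
```

>>> carry_out:
  targets:
    - [0, 0, 0, 0, 1]
    - [0, 0, 0, 0, 1]
    - [0, 0, 0, 0, 1]
    - [0, 0, 0, 0, 1]

```text
t: 12.5
eef_pos: [0.6938, 0.0104, 0.2286]
tool_rot: [-0.001, 0.773, 0.635, -0.0]
contact_force: [-0.4, 0.4, -0.7]
gripper_width: 1.001
grasp_force: 0.0
```

```bash
python3 - <<'E'
from h import *
go([.6803,-.0599,.229],-11.15)
c=cam("wrist"); im=imaging.read_camera("wrist"); save("w3.png",im)
a=np.radians(-11.15);Y=np.array([-np.sin(a),np.cos(a)])
for d in(-.055,0,.055): print(np.round(proj(c,[*(np.array([.6803,-.0599])+d*Y),.1495]),0))
E
```

```text
eef [0.6938 0.0104 0.2286] yang -11.17 tooly tilt -1.0 shift cm [-7.16  0.03 -0.04] turn -0.02 F [-0.4  0.4 -0.7] t 12.5 w 1.001 g 0.0
[278. 372.]
[278. 310.]
[278. 241.]
```

View pics/w3.png

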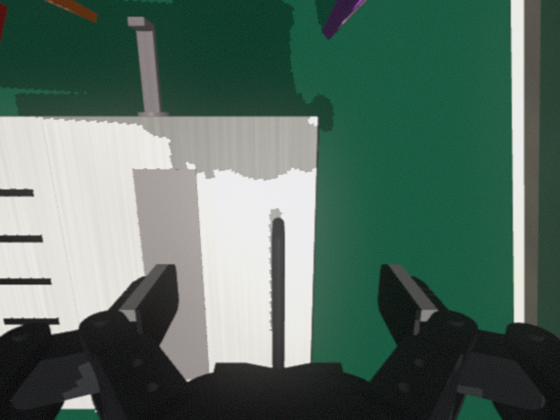

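The bar shows at column 279 (predicted 278), its near end at row 218 (predicted 241). I check that difference along the bar.

```bash
python3 - <<'E'
from h import *
c=cam("wrist")
a=np.radians(-11.15);X=np.array([np.cos(a),np.sin(a)]);Y=np.array([-np.sin(a),np.cos(a)])
C=.559*X+.0728*Y
for u,v,z in((278,219,.1475),(278,219,.1445),(317,117,.1065),(197,170,.1065),(134,18,.108)):
    p=onz(c,u,v,z)[:2]-C; print(u,v,"computer frame mm",(p@X*1e3).round(1),(p@Y*1e3).round(1))
go([.6803,-.0599,.229],-11.15)
E
```

```text
278 219 computer frame mm 119.9 70.7
278 219 computer frame mm 119.9 69.8
317 117 computer frame mm 149.5 139.1
197 170 computer frame mm 55.7 98.7
134 18 computer frame mm 18.8 206.1
eef [0.694  0.0102 0.2289] yang -11.17 tooly tilt -1.0 shift cm [-7.14  0.01 -0.01] turn -0.02 F [ 0.  -0.6  1. ] t 12.55 w 0.998 g 0.0
```

That was the leg's foot, so the fit is good to about 1 mm. I go over the bar, down, and pinch.

>>> carry_out:
  targets:
    - [-2.4, 0, 0, 0, 1]
    - [-2.4, 0, 0, 0, 1]
    - [-2.3, 0, 0, 0, 1]
    - [0, 0, 0, 0, 1]
    - [0, 0, 3, 0, 1]
    - [0, 0, 3, 0, 1]
    - [0, 0, 2.5, 0, 1]
    - [0, 0, 1.8, 0, 1]
    - [0, 0, 0, 0, 1]
    - [0, 0, 0, 0, 1]
    - [0, 0, 0, 0, 1]

```text
t: 13.65
eef_pos: [0.6815, -0.0607, 0.1278]
tool_rot: [0.001, 0.773, 0.634, 0.001]
contact_force: [0.0, -0.9, 0.3]
gripper_width: 1.002
grasp_force: 0.0
```

```bash
python3 - <<'E'
from h import *
go([.6803,-.0599,.1255],-11.15)
E
```

```text
eef [ 0.6815 -0.0607  0.1278] yang -11.26 tooly tilt -1.0 shift cm [ 0.06 -0.13  0.23] turn -0.11 F [ 0.  -0.9  0.3] t 13.65 w 1.002 g 0.0
```

>>> carry_out:
  targets:
    - [0, -0.1, 0.2, 0, 1]
    - [0, 0, 0, 0, 0.4]
    - [0, 0, 0, 0, 0]
    - [0, 0, 0, 0, -0.4]
    - [0, 0, 0, 0, -1]
    - [0, 0, 0, 0, -1]
    - [0, 0, 0, 0, -1]
    - [0, 0, 0, 0, -1]
    - [0, 0, 0, 0, -1]
    - [0, 0, 0, 0, -1]
    - [0, 0, 0, 0, -1]
    - [0, 0, 0, 0, -1]
  force: 60

```text
t: 14.85
eef_pos: [0.6798, -0.061, 0.1244]
tool_rot: [0.0, 0.773, 0.634, 0.0]
contact_force: [2.0, -1.2, -0.1]
gripper_width: 0.095
grasp_force: 58.4
```

```bash
python3 - <<'E'
from h import *
go([.6803,-.0599,.1255],-11.15)
# arc steps, bar shift along tool y (computer x) and tool z (down), 12 rows
th=np.radians(np.linspace(0,40,25)+13.74);r=18.53
print(np.c_[np.diff(r*np.cos(th)),-np.diff(r*np.sin(th))].round(2).tolist())
E
```

```text
eef [ 0.6798 -0.061   0.1244] yang -11.3 tooly tilt -1.0 shift cm [ 0.12  0.03 -0.11] turn -0.15 F [ 2.  -1.2 -0.1] t 14.85 w 0.095 g 58.42893898487091
[[-0.14, -0.52], [-0.15, -0.52], [-0.17, -0.51], [-0.18, -0.51], [-0.2, -0.5], [-0.21, -0.5], [-0.22, -0.49], [-0.24, -0.48], [-0.25, -0.48], [-0.27, -0.47], [-0.28, -0.46], [-0.29, -0.45], [-0.31, -0.44], [-0.32, -0.43], [-0.33, -0.43], [-0.34, -0.42], [-0.36, -0.41], [-0.37, -0.39], [-0.38, -0.38], [-0.39, -0.37], [-0.4, -0.36], [-0.41, -0.35], [-0.42, -0.34], [-0.43, -0.33]]
```

>>> carry_out:
  targets:
    - [0, -0.14, -0.52, 0, -1]
    - [0, -0.15, -0.52, 0, -1]
    - [0, -0.17, -0.51, 0, -1]
    - [0, -0.18, -0.51, 0, -1]
    - [0, -0.2, -0.5, 0, -1]
    - [0, -0.21, -0.5, 0, -1]
    - [0, -0.22, -0.49, 0, -1]
    - [0, -0.24, -0.48, 0, -1]
    - [0, -0.25, -0.48, 0, -1]
    - [0, -0.27, -0.47, 0, -1]
    - [0, 0, 0, 0, -1]
    - [0, 0, 0, 0, -1]

```text
t: 16.05
eef_pos: [0.6603, -0.0571, 0.1748]
tool_rot: [0.001, 0.773, 0.634, 0.001]
contact_force: [5.7, -1.9, -1.2]
gripper_width: 0.092
grasp_force: 58.8
```

```bash
cat >> h.py <<'E'
def ang():
    # bar relative to the start-of-lift TCP (bar then at 180,44 in hinge frame)
    o,e,R=tool(); a=np.radians(-11.15);d=e-np.array([.6798,-.061,.1244])
    x=.18+d[0]*np.cos(a)+d[1]*np.sin(a); z=.044+d[2]
    print("r",np.hypot(x,z).round(4),"theta",(np.degrees(np.arctan2(z,x))-13.74).round(2))
E
python3 - <<'E'
from h import *
ang(); go([.6798,-.061,.2298],-11.3)
E
```

```text
r 0.1859 theta 16.79
eef [ 0.6603 -0.0571  0.1748] yang -11.29 tooly tilt -1.0 shift cm [ 0.    2.   -5.49] turn 0.01 F [ 5.7 -1.9 -1.2] t 16.05 w 0.092 g 58.77416253089905
```

On the arc with little force; I continue.

>>> carry_out:
  targets:
    - [0, -0.28, -0.46, 0, -1]
    - [0, -0.29, -0.45, 0, -1]
    - [0, -0.31, -0.44, 0, -1]
    - [0, -0.32, -0.43, 0, -1]
    - [0, -0.33, -0.43, 0, -1]
    - [0, -0.34, -0.42, 0, -1]
    - [0, -0.36, -0.41, 0, -1]
    - [0, -0.37, -0.39, 0, -1]
    - [0, -0.38, -0.38, 0, -1]
    - [0, -0.39, -0.37, 0, -1]
    - [0, 0, 0, 0, -1]
    - [0, 0, 0, 0, -1]

```text
t: 17.25
eef_pos: [0.6282, -0.0509, 0.2174]
tool_rot: [0.002, 0.773, 0.634, 0.002]
contact_force: [6.8, -1.6, 3.7]
gripper_width: 0.095
grasp_force: 59.0
```

>>> carry_out:
  targets:
    - [0, -0.4, -0.36, 0, -1]
    - [0, -0.41, -0.35, 0, -1]
    - [0, -0.42, -0.34, 0, -1]
    - [0, -0.43, -0.33, 0, -1]
    - [0, 0, 0, 0, -1]
    - [0, 0, 0, 0, -1]
    - [0, 0, 0, 0, -1]
    - [0, 0, 0, 0, -1]

```text
t: 18.05
eef_pos: [0.6124, -0.0477, 0.2315]
tool_rot: [0.002, 0.773, 0.634, 0.002]
contact_force: [7.2, -2.7, 4.8]
gripper_width: 0.086
grasp_force: 59.1
```

```bash
python3 - <<'E'
from h import *
ang(); go([.6798,-.061,.2298],-11.3)
save("end.png",np.hstack([imaging.read_camera("scene")[120:370,150:540],imaging.read_camera("top")[120:370,80:460]]))
E
```

```text
r 0.1876 theta 39.89
eef [ 0.6124 -0.0477  0.2315] yang -11.31 tooly tilt -1.0 shift cm [0.02 6.87 0.2 ] turn -0.01 F [ 7.2 -2.7  4.8] t 18.05 w 0.086 g 59.06137704849243
```

View pics/end.png

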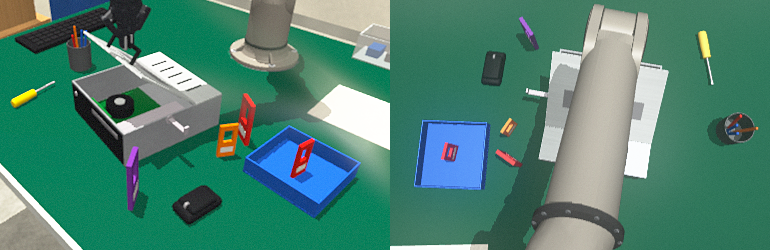

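The cover is up and held, and the tag stands in the bin at end-crop (302,158). I check the angle against the cover's edge in the image.

```bash
python3 - <<'E'
from h import *
c=cam("scene"); im=imaging.read_camera("scene"); K=5
a=np.radians(-11.15);X=np.array([np.cos(a),np.sin(a),0]);Y=np.array([-np.sin(a),np.cos(a),0]);Z=np.array([0,0,1.])
H=.559*X+.0728*Y-.06*X+.1005*Z
z=cv2.resize(im[135:250,215:370],None,fx=K,fy=K,interpolation=cv2.INTER_CUBIC).copy()
f=lambda p:tuple(int(round((w-o+.5)*K)) for w,o in zip(proj(c,p),(215,135)))
for th,col in((36,(255,0,0)),(40,(0,200,0)),(44,(0,0,255))):
    t=np.radians(th);u=np.cos(t)*X+np.sin(t)*Z;n=-np.sin(t)*X+np.cos(t)*Z
    for s in(0,.006):
        for y in (.14,-.14): cv2.circle(z,f(H+.21*u+s*n+y*Y),3,col,-1)
    print(th,[np.round(proj(c,H+.21*u+s*n+y*Y),1).tolist() for s in(0,.006) for y in(.14,-.14)])
save("ang.png",z)
E
```

```text
36 [[288.0, 203.7], [230.6, 156.7], [289.3, 201.3], [231.7, 154.7]]
40 [[291.5, 197.9], [233.3, 151.9], [293.0, 195.6], [234.5, 150.0]]
44 [[295.3, 192.3], [236.3, 147.2], [296.9, 190.0], [237.6, 145.3]]
```

View pics/ang.png

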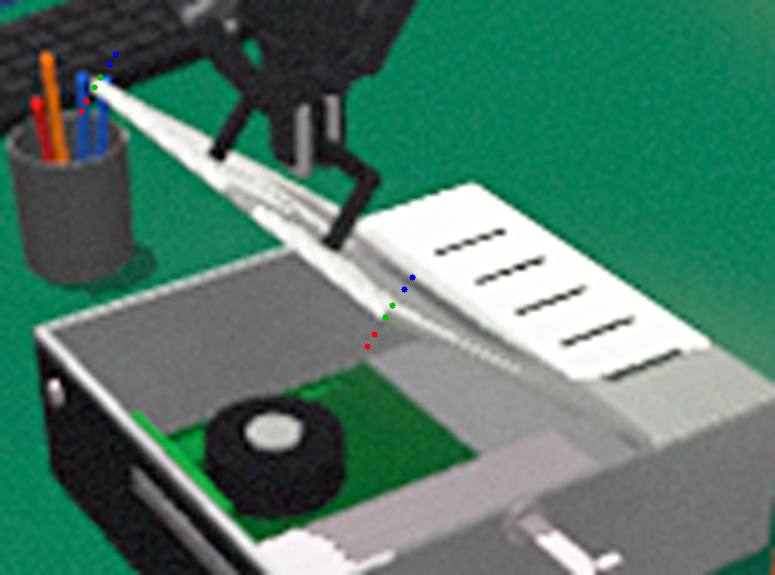

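The 40° marks (green) sit on both free-edge corners, at (96,82) and (388,312). The handle is between the pads. I hand in.

```bash
python3 - <<'E'
from h import *
print(bot.hand_in())
E
```

```text
the job is handed in; nothing more can be done
None
```

The red tag is in the blue bin, and the cover is held by its handle at about 40° (within roughly 1°, checked in the image); the job is handed in at about 18 s.

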